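# Lock the rotary board holder with its pin

## Robot

A 6-joint arm with a two-finger parallel gripper is mounted at the origin on a cart in front of the work surface, level with it; the furniture and walls round the work are solid. World frame = base frame: x ahead of the robot, y to its left, z up, the work surface at z = 0. Lengths are in mm, angles in degrees, forces in N, time in s.
With the tool pointing down it reaches from about 275 to 850 mm from the base axis. Payload 5.2 kg.
Tool frame: the origin (TCP) lies at the very end of the fingers, on their centre line; the grasp point (between the pads) lies 19 mm behind it (env.hold_point_z is the distance from the TCP to the grasp point, in mm); z points along the fingers, y is the line along which they close (so a half turn about z gives the same grasp; the last joint's range is limited). The gripper opens to 85 mm and grips with 20 to 120 N. Pads are 22 mm wide; open, the fingers measure 114 mm over their backs; the gripper's body (76 mm by 85 mm) begins 54 mm behind the grasp point. The pads swing forward as they close: fully open they stand 13 mm farther back than shut.
Start: joints at [-88.912, 14.817, 87.949, -0, 77.235, -11.62], TCP at [121.013, -536.527, 231.31] pointing down, gripper open.
Joint ranges: [-179.93, 179.93], [-52.35, 119.4], [10.71, 147.94], [-69.91, 249.91], [12.55, 155.21], [-178.61, 178.61]. Speed limits (degrees/s): [147.25, 147.25, 180, 180, 180, 180].

## Interface

Orientations are given as a 3x3 rotation matrix whose columns are the frame's x, y, z axes.
In Python, from rig import env gives the robot as it stands.
- The arm moves only by the tool send_rows, never from a script. Its argument "rows" is one flat list of numbers, 7 for each row, row after row: the turn, a rotation vector about the tool's x, y, z in rad, then the shift along the tool's x, y, z in cm, then the closure, from 0 (fully open) to 1 (shut). In form: [rx, ry, rz, dx, dy, dz, jaw, rx, ry, rz, dx, dy, dz, jaw, ...]. A call has exactly 10 rows; each row is the pose to reach, as a shift and turn from the pose commanded when the call began, along the tool's axes at that moment; what a row does not reach only later rows make up. A row lasts 1/12 s, in which the tool goes at most 41.7 mm and 7.16 degrees, less where a joint would pass 70% of its speed; a pose out of reach is approached as far as the arm can. A call with a gripper value outside its range is refused whole. The fingers move at their own pace and stop on an object; "newtons" is the grip in N (left out, the last holds). Time passes only in rows, so rows that repeat a pose let the fingers close, or fill a call up. It gives the time, the measured TCP pose, the force, the opening and the grip force at its end, in the units of the state.
- env.sense(): the state, without advancing time (a new reading comes with each control period).
- env.get_image(name): name is "scene" or "top"; returns the picture (384x512x3 uint8, red, green, blue); there is no depth.
- env.camera_model(name): a dict with "intrinsics" (3x3 intrinsics, pixels), "R" (3x3) and "t" (3): a world point X has camera coordinates R X + t. Camera axes: x right, y down, z forward; pixel columns grow to the right and rows downward; lengths in mm; the calibration is good to about 2 mm. A picture is of the moment at which its call begins. camera_model takes no time and is no camera call.
- env.job_done(): hands the job in; it is judged then, once.
The state is a dict: "clock": time; "qpos": joint angles; "qd": joint speeds; "effort": joint torques, N m; "tcp_pos": TCP position; "eef_rot": TCP orientation; "ft_force": force on the tool from outside, world axes, zero at the start; "torque": the same for the moment, N m; "finger_gap": finger opening in mm; "grip_force": force on a finger pad.
Only numpy, scipy, OpenCV 4.12 (cv2) and the standard library are available. Lean on these libraries where they do the work, as an engineer would, in place of code of your own. Each camera call takes 0.05 s, during which the arm holds its last target. There are 200 camera calls.

## Task

Turn the rotary board holder by its black finger post until it rests against its stop, without touching the circuit board on it. Then take the red-headed lock pin from its stand and, keeping it upright, push it down through the bushing of the bracket and on through the bushing of the turntable until its collar sits on the bracket. Finish still gripping the pin there, fully home, and do not let go, because a colleague tightens the pinch screw while you hold it; leave the other things on the bench where they are.

Things in the scene. Friction and masses are not known exactly. Their poses are not given: they have to be found in the camera images.
- holder: rotary board holder fixed to the bench: round grey base with a round aluminium turntable (radius 64 mm, its top 65 mm above the bench) and an aluminium lock bracket beside it. Origin on the turntable's axis at bench height, z up; own +y points from the axis to the bracket, whose column stands 70 to 86 mm from the axis
- turntable (a joint): angle of the turntable, rad: 0 = against its stop, where its bushing lies right below the bracket's bushing; it grows as the turntable is turned clockwise seen from above (so turn it counter-clockwise to bring it to 0; the stop is rigid). It turns lightly (about 0.03 N m of friction) and stays where it is left; at most 1.1
- post_top (a point): centre of the top of the upright black finger post on the turntable: 14 mm across, 46 mm tall (its top 111 mm above the bench, 24 mm higher than the tallest part of the board), 50 mm from the turntable's axis, opposite the turntable's bushing. The board's edge is 8 mm inward of it, so take it near its top
- board: green circuit board, 70 x 100 mm, on standoffs on the middle of the turntable, turning with it; its upper face lies 77 mm above the bench, its tallest part 87 mm. Origin at the centre of its underside, on the turntable's axis. Not to be touched
- bracket_bush (a point): centre of the upper rim of the bracket's bronze bushing (the first to be threaded), 125 mm above the bench, 50 mm from the turntable's axis: vertical bore 10 mm across, 14 mm long. It sits in the bracket's arm, 34 mm wide, 46 mm clear above the turntable; a small thumb screw stands out of the arm's side
- table_bush (a point): centre of the upper rim of the turntable's bronze bushing (the second), flush with the turntable 65 mm above the bench: vertical bore 10 mm across, 14 mm long, 50 mm from the axis
- lock_pin: lock pin, about 70 g, upright in its stand: steel shaft 8 mm across, 82 mm long, its last 10 mm tapering to 3 mm; above it a steel collar 18 mm across, 4 mm thick, then a red knurled head 16 mm across, 34 mm tall, to hold it by. Origin at the centre of the collar's underside (98 mm above the bench in the stand); own z along the pin, up
- pin_tip (a point): lower end of the lock pin, 82 mm below its origin
- pin_stand: pin stand, fixed to the bench: aluminium block 32 x 32 mm with a vertical bore 9.5 mm across, its top 60 mm above the bench, on a grey foot 48 x 48 mm. Origin at the centre of its underside. The pin stands 44 mm deep in it
- loupe: black stand loupe, 38 mm across, 32 mm tall; bystander, origin at the centre of its underside
- flux_jar: white jar with a yellow lid, 44 mm across, 44 mm tall; bystander, origin at the centre of its underside
- lamp_post (a point): point on the dark upright post of the fixed magnifier lamp, 110 mm above the bench: the post is about 80 mm thick and rises to 560 mm, leaning up to 50 mm toward the robot; its foot is 190 mm across. It stands between the work and the right half of the bench: swing past it on the robot's side
- rack_front (a point): middle of the front face (nearest the robot) of the fixed black rack behind the work, at the height of the tops of its upright green boards, 223 mm above the bench. The rack is 200 mm wide from left to right and runs away from the robot; keep the gripper's body clear of the boards

How it is judged (in metres and radians):
On the way, in this order (a step that is already met when the one before it is completed fails the run):
1. the turntable is turned against its stop (within 0.03 rad) (value of joint turntable below 0.03 rad), for 0.2 s.
2. the pin's tip is at least 8 mm down inside the bracket's bushing while the turntable is still at its stop (value of joint turntable below 0.05 rad and horizontal distance between pin_tip and bracket_bush below 0.004 m and z of pin_tip in the frame of bracket_bush between -0.1 and -0.008 m), for 0.1 s.
At the end, for the whole second after the job is handed in: the turntable is within 0.03 rad of its stop; the pin passes upright (within 0.06 rad) through both bushings, within 3 mm of their centres, its collar no more than 4 mm above the bracket's bushing; it is at rest and the fingers still grip it with more than 3 N (value of joint turntable below 0.03 rad and z of lock_pin in the frame of bracket_bush between -0.003 and 0.004 m and horizontal distance between lock_pin and bracket_bush below 0.003 m and horizontal distance between pin_tip and table_bush below 0.003 m and angle between lock_pin's own z axis and vertical below 0.06 rad and contact force between the fingers and lock_pin above 3 N and linear speed of lock_pin below 0.02 m/s); the arm keeps its last pose, push and grip.
It fails at once if the circuit board is touched by the robot (more than 1 N) (contact force between any of the fingers, the arm and board above 1 N).
It fails at once if the pin is dropped or laid over (tilted more than 0.6 rad) (angle between lock_pin's own z axis and vertical above 0.6 rad).
It fails at once if a bystander (loupe or jar) is moved more than 30 mm (distance of any of loupe, flux_jar from where it was at the start of the episode above 0.03 m).
It also fails if it takes over 56 s, if anything falls off the work surface, if the arm or the gripper's body presses on something with over 40 N, if the wrist force passes 120 N, or if a joint passes its speed limit or range.

## Working session

There is one attempt and no reset: what is moved stays moved. The work goes in short steps, Python scripts to look and compute and a tool call to move; the robot and the scene stay as the last step left them, time stands still between calls to the robot, and variables do not carry over. Pictures are saved under pics/ and viewed, at most 10 in all, crops included, and the job is handed in when it is done.

Besides the shell and the picture viewer there is one more tool, called after "Emit:" in YAML: its name, and indented under it one key for each argument. send_rows: Moves the arm, as the interface text tells. Its arguments: {"type":"object","properties":{"rows":{"type":"array","items":{"type":"number"}},"newtons":{"type":"number"}},"required":["rows"]}

```bash
ls; mkdir -p pics; python3 - <<'E'
from rig import env
import cv2,numpy as np
for n in("scene","top"):
    im=env.get_image(n); cv2.imwrite(f"pics/{n}0.png",im[:,:,::-1]); c=env.camera_model(n)
    print(n,c["intrinsics"],c["R"],c["t"], -np.array(c["R"]).T@np.array(c["t"]))
print(env.sense())
E
```

```text
pics
scene [[401.04090121   0.         253.90481852]
 [  0.         401.04090121 192.19457782]
 [  0.           0.           1.        ]] [[-0.4675116  -0.88385219 -0.01543381]
 [-0.49778404  0.27764951 -0.82165796]
 [ 0.73050938 -0.37645192 -0.56977189]] [408.93479371 332.53732042 715.66984654] [-166.09000222  538.52437754  687.31191623]
top [[399.54829144   0.         244.79505487]
 [  0.         399.54829144 191.82312288]
 [  0.           0.           1.        ]] [[-4.55780946e-05 -9.99691497e-01  2.48376390e-02]
 [-9.87526365e-01 -3.86578311e-03 -1.57406268e-01]
 [ 1.57453725e-01 -2.45349977e-02 -9.87221535e-01]] [182.55782482 511.72981396 972.27267674] [ 352.26704926  208.33444957 1035.86369903]
{'clock': 0.1, 'qpos': array([-8.89114749e+01,  1.48545399e+01,  8.80040525e+01, -8.08258560e-04,
        7.72341980e+01, -1.16196966e+01]), 'qd': array([ 0.13445877, -0.05848109, -0.13933104, -0.02950404, -0.01245181,
        0.01705939]), 'effort': array([ 3.39721832e-03, -4.46966136e+01, -2.91246736e+01, -6.16974444e-05,
        6.24757857e-03,  3.16680519e-05]), 'tcp_pos': array([ 121.00038719, -536.04856701,  230.56821283]), 'eef_rot': array([[ 9.75502306e-01,  2.19989203e-01, -4.45215125e-05],
       [ 2.19988985e-01, -9.75501012e-01,  1.61894370e-03],
       [ 3.12719355e-04, -1.58907756e-03, -9.99998689e-01]]), 'ft_force': array([-0.03960485, -0.35529197, -0.64909569]), 'torque': array([ 0.02972241, -0.04974661, -0.01310843]), 'grip_force': 0.0, 'finger_gap': 85.28077128679467}
```

View pics/scene0.png

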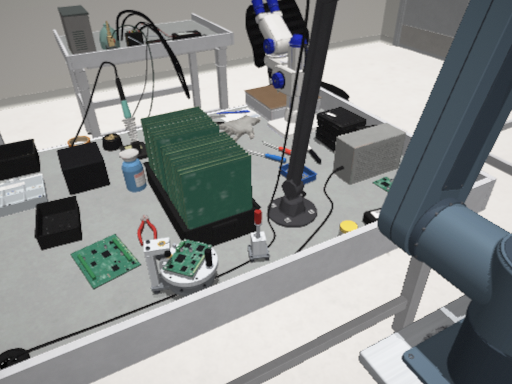

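View pics/top0.png

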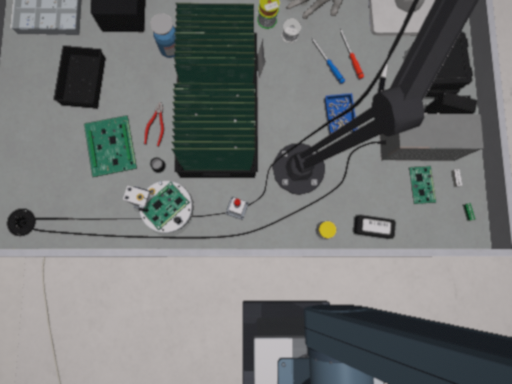

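The scene view shows the holder near (188,262), the pin's red head at (258,217) and the lamp foot at (292,210). The top view shows the holder near (166,205), the bracket at (137,194), the pin at (237,203), the lamp foot at (299,168), the jar at (327,230) and the loupe at (157,164). I'll enlarge the work area next.

```bash
python3 - <<'E'
import cv2,numpy as np
t=cv2.imread("pics/top0.png")[145:245,110:260]; s=cv2.imread("pics/scene0.png")[195:305,130:280]
a=cv2.resize(t,None,fx=5,fy=5,interpolation=cv2.INTER_CUBIC);b=cv2.resize(s,None,fx=5,fy=5,interpolation=cv2.INTER_CUBIC)
cv2.imwrite("pics/tc.png",a);cv2.imwrite("pics/sc.png",b)
E
```

```text
(no output)
```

View pics/tc.png

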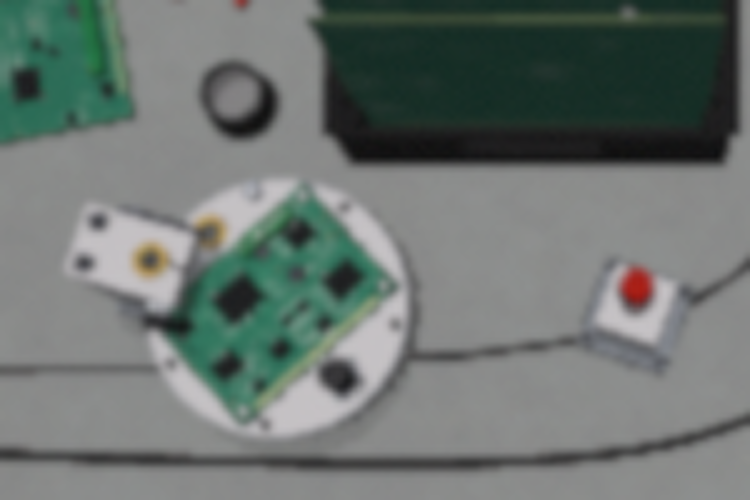

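View pics/sc.png

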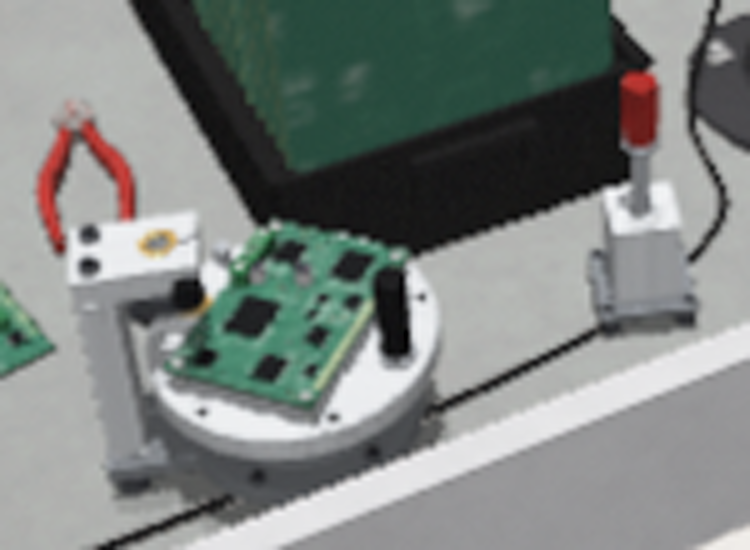

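Top crop (5x): bracket bushing (150,260), table bushing (209,232), post top about (338,378), turntable circle centre (281,308), red head (637,287). Scene crop: bracket bushing (157,243), post top (390,270), head top (640,80).

```bash
cat > h.py <<'E'
import numpy as np,cv2
from rig import env
def ray(n,uv):
    c=env.camera_model(n);R=np.array(c["R"]);t=np.array(c["t"]);K=np.array(c["intrinsics"])
    return -R.T@t, R.T@np.linalg.solve(K,[uv[0],uv[1],1.])
def onz(n,uv,z):
    o,d=ray(n,uv); return o+d*(z-o[2])/d[2]
def tri(a,b):
    (o1,d1),(o2,d2)=ray("top",a),ray("scene",b)
    s=np.linalg.lstsq(np.c_[d1,-d2],o2-o1,rcond=None)[0]
    p,q=o1+s[0]*d1,o2+s[1]*d2
    return (p+q)/2,np.linalg.norm(p-q)
def proj(n,X):
    c=env.camera_model(n);p=np.array(c["intrinsics"])@(np.array(c["R"])@X+np.array(c["t"]));return p[:2]/p[2]
def red(im,box):
    x0,y0,x1,y1=box;h=im[y0:y1,x0:x1].astype(int)
    m=(h[...,0]>110)&(h[...,0]>2*h[...,1])&(h[...,0]>2*h[...,2]);ys,xs=np.nonzero(m);return xs+x0,ys+y0
E
python3 - <<'E'
from h import *
np.set_printoptions(precision=1,suppress=True)
T=lambda u,v:((u+.5)/5-.5+110,(v+.5)/5-.5+145)
S=lambda u,v:((u+.5)/5-.5+130,(v+.5)/5-.5+195)
t=cv2.imread("pics/top0.png")[:,:,::-1];s=cv2.imread("pics/scene0.png")[:,:,::-1]
for nm,a,b,z in(("bb",T(150,260),S(157,243),125),("post",T(336,373),S(390,271),111)):
    print(nm,onz("top",a,z),onz("scene",b,z),*tri(a,b))
print("tb",onz("top",T(209,232),65))
xs,ys=red(t,(225,190,250,215));print(len(xs),xs.min(),xs.max(),ys.min(),ys.max(),xs.mean(),ys.mean())
print("pin top",onz("top",(xs.mean(),ys.mean()),134))
xs,ys=red(s,(245,200,275,235));print(len(xs),xs.min(),xs.max(),ys.min(),ys.max(),xs.mean(),ys.mean())
print("pin scene mid",onz("scene",(xs.mean(),ys.mean()),121))
# turntable: white/grey pixels on plane 65
x,y=np.meshgrid(np.arange(130,200),np.arange(170,240))
g=t[170:240,130:200].astype(int);m=(g.min(-1)>170)
for v in range(170,240,4): print(''.join('#' if k else '.' for k in m[v-170]))
c,_=cv2.findContours(m.astype(np.uint8),cv2.RETR_EXTERNAL,cv2.CHAIN_APPROX_NONE)
c=max(c,key=len)[:,0]+[130,170]
P=np.array([onz("top",p,65)[:2] for p in c])
ang=None
# keep points near R=64 of a running fit
ctr=onz("top",T(281,308),65)[:2]
for k in range(8):
    d=np.linalg.norm(P-ctr,axis=1);Q=P[abs(d-63)<5]
    A=np.c_[2*Q,np.ones(len(Q))];sol=np.linalg.lstsq(A,(Q**2).sum(1),rcond=None)[0];ctr=sol[:2];r=np.sqrt(sol[2]+ctr@ctr)
print("axis",ctr,r,len(Q))
E
```

```text
bb [485.5 426.6 125. ] [484.1 424.2 125. ] [484.9 425.3 125.1] 2.725225679304588
post [435.1 342.4 111. ] [435.7 340.3 111. ] [434.6 341.5 112.5] 1.5850686565127698
tb [508.3 412.9  65. ]
30 235 239 199 205 237.03333333333333 201.9
pin top [472.8 203.6 134. ]
26 254 260 210 223 257.5 212.0
pin scene mid [484.9 194.7 121. ]
......................................................................
......................................................................
......................................................................
.................................#####................................
....................##############.................#..................
..##########..............###.....................######..............
#######......#####....................................####............
######...................................................###..........
....###########.......................................................
.........................................................####.........
....................................................######............
...........##...................................###########...........
................#...................................######............
...............######.................######.........##...............
...................#####..........#################...................
..........................#...#....########...........................
......................................................................
......................................................................
axis [0. 0.] 0.0 0
```

```bash
python3 - <<'E'
from h import *
np.set_printoptions(precision=1,suppress=True)
T=lambda u,v:((u+.5)/5-.5+110,(v+.5)/5-.5+145)
S=lambda u,v:((u+.5)/5-.5+130,(v+.5)/5-.5+195)
print("head top",onz("top",T(637,282),136),onz("scene",S(639,80),136),*tri(T(637,282),S(639,80)))
print("head bottom scene",onz("scene",S(638,143),102))
print("stand top scene",onz("scene",S(642,212),60))
print("top-view block centre",onz("top",T(643,300),60))
print("axis",onz("top",T(281,308),65))
for n,p in(("rack L",(176,176)),("rack R",(257,176))): print(n,onz("top",p,0),onz("top",p,60))
print("rack green front L/R",onz("top",(176,172),223),onz("top",(255,172),223))
print("lamp foot",onz("top",(299,168),0),"jar",onz("top",(327,230),44),"loupe",onz("top",(157,164),32))
for p in((305,160),(340,142),(380,120),(400,105)): print(p,[onz("top",p,z)[:2] for z in(60,110,300,500)])
E
```

```text
head top [474.6 203.7 136. ] [472.3 201.5 136. ] [473.9 202.4 135.4] 3.025170408099359
head bottom scene [469.8 203.8 102. ]
stand top scene [469.2 202.5  60. ]
top-view block centre [476.  200.3  60. ]
axis [470.9 376.6  65. ]
rack L [558.9 363.7   0. ] [547.  354.7  60. ]
rack R [560.  150.3   0. ] [548.  153.7  60. ]
rack green front L/R [522.9 330.5 223. ] [523.7 166.9 223. ]
lamp foot [582.2  38.3   0. ] jar [415. -21.  44.] loupe [583.6 408.1  32. ]
(305, 160) [array([589.6,  32.6]), array([577.4,  41.6]), array([531.2,  75.8]), array([482.6, 111.8])]
(340, 142) [array([637. , -57.8]), array([622.4, -44.2]), array([567. ,   7.7]), array([508.6,  62.2])]
(380, 120) [array([ 696.2, -163.5]), array([ 678.5, -144.4]), array([611.6, -72. ]), array([541.1,   4.2])]
(400, 105) [array([ 737.1, -217.9]), array([ 717.4, -196. ]), array([ 642.5, -113.1]), array([563.6, -25.7])]
```

Emit:
send_rows:
  rows: [0,0,-0.08,1.63,-2.26,0,0.5,0,0,-0.16,3.26,-4.52,0,0.5,0,0,-0.24,4.89,-6.78,0,0.5,0,0,-0.32,6.52,-9.04,0,0.5,0,0,-0.4,8.15,-11.3,0,0.5,0,0,-0.48,9.78,-13.56,0,0.5,0,0,-0.56,11.41,-15.82,0,0.5,0,0,-0.64,13.04,-18.08,0,0.5,0,0,-0.72,14.67,-20.34,0,0.5,0,0,-0.8,16.3,-22.6,0,0.5]
  newtons: 30

```text
clock: 0.93
tcp_pos: [230.5, -278.7, 231.0]
eef_rot: [[0.519, 0.855, -0.0], [0.855, -0.519, 0.001], [0.0, -0.0, -1.0]]
ft_force: [1.5, 0.1, -0.0]
finger_gap: 43.2
grip_force: 0.0
```

```bash
cat >> h.py <<'E'
np.set_printoptions(precision=2,suppress=True)
def st():
    s=env.sense();R=s["eef_rot"];print("t",s["clock"],"tcp",s["tcp_pos"],"yawy",np.degrees(np.arctan2(R[1,1],R[0,1])),"zax",R[:,2],"F",s["ft_force"],"M",s["torque"],"gap",s["finger_gap"],"grip",s["grip_force"],"q",s["qpos"])
def tool(dx,dy,dz,yaw):
    c,s_=np.cos(np.radians(yaw)),np.sin(np.radians(yaw)) # tool y=(c,s), x=(-s,c)  (z down: x = y x z)
    Y=np.array([c,s_,0]);Z=np.array([0,0,-1.]);X=np.cross(Y,Z);return np.array([X@[dx,dy,dz],Y@[dx,dy,dz],-dz])/10
E
python3 - <<'E'
from h import *
st()
p=(230,-280);
for w in((350,-50),(330,150),(370,300),(434.8,341.4)): print(w,tool(w[0]-p[0],w[1]-p[1],0,-31.45)); p=w
E
```

```text
t 0.9333 tcp [ 230.45 -278.66  231.02] yawy -31.25541940393281 zax [-0.  0. -1.] F [ 1.5   0.07 -0.04] M [ 0.   -0.05  0.03] gap 43.17593601235746 grip 0.0 q [-68.26  -5.52 110.52   0.01  75.03 -37.  ]
(350, -50) [25.88 -1.76  0.  ]
(330, 150) [ 16.02 -12.14   0.  ]
(370, 300) [14.88 -4.41  0.  ]
(434.8, 341.4) [6.91 3.37 0.  ]
```

Emit:
send_rows:
  rows: [0,0,0,2.59,-0.18,0,0.5,0,0,0,5.18,-0.36,0,0.5,0,0,0,7.77,-0.54,0,0.5,0,0,0,10.36,-0.72,0,0.5,0,0,0,12.95,-0.9,0,0.5,0,0,0,15.54,-1.08,0,0.5,0,0,0,18.13,-1.26,0,0.5,0,0,0,20.72,-1.44,0,0.5,0,0,0,23.3,-1.62,0,0.5,0,0,0,25.9,-1.8,0,0.5]

```text
clock: 1.77
tcp_pos: [350.2, -48.5, 231.2]
eef_rot: [[0.522, 0.853, -0.0], [0.853, -0.522, 0.0], [-0.0, -0.0, -1.0]]
ft_force: [0.2, -2.0, -0.5]
finger_gap: 42.4
grip_force: 0.0
```

Emit:
send_rows:
  rows: [0,0,0,2.7,-2.1,0,0.5,0,0,0,5.3,-4.1,0,0.5,0,0,0,8.0,-6.1,0,0.5,0,0,0,10.7,-8.1,0,0.5,0,0,0,13.3,-10.1,0,0.5,0,0,0,16,-12.1,0,0.5,0,0,0,19.7,-13.2,0,0.5,0,0,0,23.4,-14.3,0,0.5,0,0,0,27.2,-15.4,0,0.5,0,0,0,30.9,-16.5,0,0.5]

```text
clock: 2.6
tcp_pos: [370.3, 302.0, 231.1]
eef_rot: [[0.521, 0.853, -0.0], [0.853, -0.521, -0.0], [-0.0, 0.0, -1.0]]
ft_force: [0.2, -2.1, 0.6]
finger_gap: 42.4
grip_force: 0.0
```

```bash
python3 - <<'E'
from h import *
st()
# commanded bookkeeping
c=np.array([230.,-280,231.3]); y=np.radians(-31.45);Y=np.array([np.cos(y),np.sin(y)]);X=np.array([-np.sin(y),np.cos(y)])
p=c[:2]+10*(25.9+30.9)*X+10*(-1.8-16.5)*Y;print(p)
E
```

```text
t 2.6 tcp [370.28 301.99 231.08] yawy -31.414597232373815 zax [-0. -0. -1.] F [ 0.23 -2.14  0.61] M [-0.01  0.07  0.01] gap 42.405293781788686 grip 0.0 q [25.8   7.33 97.39 -0.01 75.28 57.21]
[370.24 300.04]
```

Emit:
send_rows:
  rows: [0,0,0,2.3,1.1,0,0.5,0,0,0,4.6,2.2,0,0.5,0,0,0,6.9,3.35,0,0.5,0,0,0,6.9,3.35,2.5,0.5,0,0,0,6.9,3.35,5,0.5,0,0,0,6.9,3.35,7.5,0.5,0,0,0,6.9,3.35,9.5,0.5,0,0,0,6.9,3.35,10.5,0.5,0,0,0,6.9,3.35,10.5,0.5,0,0,0,6.9,3.35,10.5,0.5]

```text
clock: 3.43
tcp_pos: [435.1, 341.2, 126.3]
eef_rot: [[0.522, 0.853, -0.001], [0.853, -0.522, -0.0], [-0.001, -0.0, -1.0]]
ft_force: [0.4, 1.1, -0.0]
finger_gap: 42.4
grip_force: 0.0
```

```bash
python3 - <<'E'
from h import *
st()
t=env.get_image("top")[145:245,110:260];s=env.get_image("scene")[195:305,130:280]
a=np.hstack([cv2.resize(t,(375,275),interpolation=cv2.INTER_CUBIC),cv2.resize(s,(375,275),interpolation=cv2.INTER_CUBIC)])
cv2.imwrite("pics/p1.png",a[:,:,::-1])
E
```

```text
t 3.4333 tcp [435.14 341.16 126.32] yawy -31.456695814611432 zax [-0. -0. -1.] F [ 0.38  1.07 -0.03] M [0.01 0.03 0.03] gap 42.43530036983158 grip 0.0 q [26.54 20.42 95.78  0.   63.85 57.99]
```

View pics/p1.png

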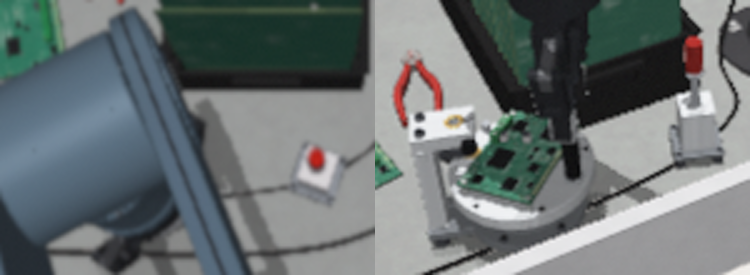

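The arm hides the holder in the top view. The scene view shows the fingers straddling the post from above, near (572,150) in the combined picture, so I'll descend and close.

Emit:
send_rows:
  rows: [0,0,0,0,0,1,0.5,0,0,0,0,0,2,0.5,0,0,0,0,0,3,0.5,0,0,0,0,0,3,0.5,0,0,0,0,0,3,0.7,0,0,0,0,0,3,0.8,0,0,0,0,0,3,0.85,0,0,0,0,0,3,0.9,0,0,0,0,0,3,0.9,0,0,0,0,0,3,0.9]
  newtons: 20

```text
clock: 4.37
tcp_pos: [435.1, 341.2, 96.4]
eef_rot: [[0.522, 0.853, -0.0], [0.853, -0.522, 0.0], [0.0, -0.0, -1.0]]
ft_force: [-0.2, 0.1, -0.5]
finger_gap: 12.7
grip_force: 19.6
```

```bash
python3 - <<'E'
from h import *
st()
a=np.array([471.4,377]);r=50
for th in (224,230,236,242,248,254.5,257,259): 
    p=a+50*np.array([np.cos(np.radians(th)),np.sin(np.radians(th))]);print(th,p,tool(*(p-[434.8,341.4]),0,-31.45))
E
```

```text
t 4.3667 tcp [435.12 341.21  96.42] yawy -31.4568221981675 zax [-0.  0. -1.] F [-0.15  0.07 -0.49] M [-0.05  0.17 -0.01] gap 12.74923862990214 grip 19.615284204483032 q [26.54 22.35 97.7   0.   59.96 58.  ]
224 [435.43 342.27] [0.11 0.01 0.  ]
230 [439.26 338.7 ] [0.   0.52 0.  ]
236 [443.44 335.55] [-0.05  1.04  0.  ]
242 [447.93 332.85] [-0.04  1.57  0.  ]
248 [452.67 330.64] [0.01 2.09 0.  ]
254.5 [458.04 328.82] [0.14 2.64 0.  ]
257 [460.15 328.28] [0.2  2.85 0.  ]
259 [461.86 327.92] [0.26 3.01 0.  ]
```

Emit:
send_rows:
  rows: [0,0,0,0,0.3,0,0.9,0,0,0,-0.05,0.6,0,0.9,0,0,0,-0.05,0.9,0,0.9,0,0,0,-0.05,1.2,0,0.9,0,0,0,-0.05,1.5,0,0.9,0,0,0,-0.05,1.8,0,0.9,0,0,0,0,2.1,0,0.9,0,0,0,0.05,2.3,0,0.9,0,0,0,0.1,2.4,0,0.9,0,0,0,0.1,2.4,0,0.9]

```text
clock: 5.2
tcp_pos: [455.6, 328.2, 96.2]
eef_rot: [[0.522, 0.853, -0.002], [0.853, -0.522, -0.002], [-0.003, -0.0, -1.0]]
ft_force: [-3.1, -4.8, 1.7]
finger_gap: 13.0
grip_force: 20.1
```

Emit:
send_rows:
  rows: [0,0,0,0,0.05,0,0.9,0,0,0,0,0.1,0,0.9,0,0,0,0,0.15,0,0.9,0,0,0,0.05,0.2,0,0.9,0,0,0,0.05,0.25,0,0.9,0,0,0,0.05,0.3,0,0.9,0,0,0,0.05,0.35,0,0.9,0,0,0,0.05,0.4,0,0.9,0,0,0,0.05,0.4,0,0.9,0,0,0,0.05,0.4,0,0.9]

```text
clock: 6.03
tcp_pos: [456.2, 327.8, 96.2]
eef_rot: [[0.521, 0.853, -0.007], [0.853, -0.521, -0.001], [-0.004, -0.006, -1.0]]
ft_force: [-11.7, 0.6, 6.2]
finger_gap: 12.9
grip_force: 20.6
```

```bash
python3 - <<'E'
from h import *
st()
E
```

```text
t 6.0333 tcp [456.16 327.84  96.19] yawy -31.431810998534143 zax [-0.01 -0.   -1.  ] F [-11.74   0.61   6.2 ] M [0.14 1.94 0.12] gap 12.878235040983274 grip 20.614241659641266 q [24.25 23.34 96.13  0.15 60.9  55.61]
```

Emit:
send_rows:
  rows: [0,0,0,0,0,0,0.75,0,0,0,0,0,0,0.65,0,0,0,0,0,0,0.5,0,0,0,0,0,0,0.5,0,0,0,0,0,0,0.5,0,0,0,0,0,-1,0.5,0,0,0,0,0,-3,0.5,0,0,0,0,0,-6,0.5,0,0,0,0,0,-9,0.5,0,0,0,0,0,-9,0.5]

```text
clock: 6.87
tcp_pos: [463.3, 329.4, 193.5]
eef_rot: [[0.522, 0.853, 0.011], [0.853, -0.522, 0.005], [0.01, 0.007, -1.0]]
ft_force: [0.8, 0.7, 0.1]
finger_gap: 42.8
grip_force: 0.0
```

```bash
python3 - <<'E'
from h import *
st()
for p,w in (((458.6,327.1),(400,240)),((400,240),(473.3,202.6))): print(w,tool(w[0]-p[0],w[1]-p[1],0,-31.45))
E
```

```text
t 6.8667 tcp [463.28 329.41 193.5 ] yawy -31.456036939305093 zax [ 0.01  0.   -1.  ] F [0.84 0.69 0.06] M [-0.01 -0.06 -0.  ] gap 42.79274801523018 grip 0.0 q [24.17 17.87 89.21 -0.   72.25 55.63]
(400, 240) [-10.49  -0.45   0.  ]
(473.3, 202.6) [0.63 8.2  0.  ]
```

Emit:
send_rows:
  rows: [0,0,0.11,-1.1,0.8,0,0.5,0,0,0.22,-2.2,1.6,0,0.5,0,0,0.33,-3.3,2.4,0,0.5,0,0,0.44,-4.4,3.2,0,0.5,0,0,0.55,-5.5,4,0,0.5,0,0,0.66,-6.6,4.8,0,0.5,0,0,0.77,-7.7,5.6,0,0.5,0,0,0.88,-8.8,6.4,0,0.5,0,0,1.0,-9.9,7.2,0,0.5,0,0,1.022,-10.3,7.5,0,0.5]

```text
clock: 7.7
tcp_pos: [470.4, 199.4, 186.8]
eef_rot: [[1.0, -0.006, 0.001], [-0.006, -1.0, -0.001], [0.001, 0.001, -1.0]]
ft_force: [0.2, 0.2, 0.0]
finger_gap: 42.5
grip_force: 0.0
```

```bash
python3 - <<'E'
from h import *
st()
t=env.get_image("top")[145:245,110:260];s=env.get_image("scene")[195:305,130:280]
a=np.hstack([cv2.resize(t,(400,300),interpolation=cv2.INTER_CUBIC),cv2.resize(s,(400,300),interpolation=cv2.INTER_CUBIC)])
cv2.imwrite("pics/p2.png",a[:,:,::-1])
E
```

```text
t 7.7 tcp [470.39 199.41 186.79] yawy -90.34383883808042 zax [ 0. -0. -1.] F [0.22 0.22 0.  ] M [-0.01  0.03  0.02] gap 42.494518821778 grip 0.0 q [ 10.47  12.84  97.09  -0.04  70.04 100.83]
```

View pics/p2.png

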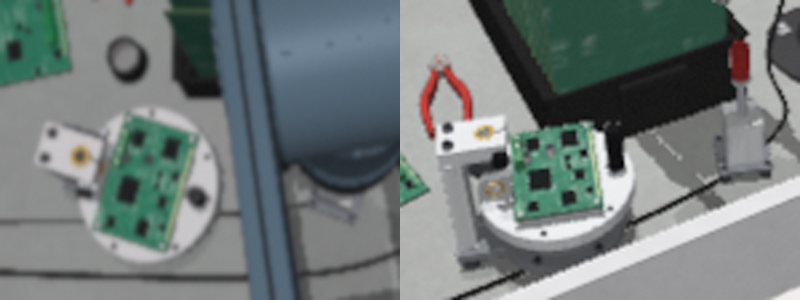

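The top view shows the turntable turned, with its bushing now hidden under the bracket's. In the scene view it shows right below the arm, at (493,188). The pin is still upright at (739,60).

Emit:
send_rows:
  rows: [0,0,0,0.1,-0.1,1,0.5,0,0,0,0.3,-0.3,2.5,0.5,0,0,0,0.3,-0.3,4,0.5,0,0,0,0.3,-0.3,5.5,0.5,0,0,0,0.3,-0.3,7,0.5,0,0,0,0.3,-0.3,8,0.5,0,0,0,0.3,-0.3,8.2,0.5,0,0,0,0.3,-0.3,8.2,0.5,0,0,0,0.3,-0.3,8.2,0.5,0,0,0,0.3,-0.3,8.2,0.5]

```text
clock: 8.63
tcp_pos: [473.8, 204.2, 105.1]
eef_rot: [[1.0, 0.0, 0.002], [0.0, -1.0, 0.0], [0.002, -0.0, -1.0]]
ft_force: [-0.3, 0.4, 0.1]
finger_gap: 42.8
grip_force: 0.0
```

```bash
python3 - <<'E'
from h import *
st()
s=env.get_image("scene")[160:270,200:310]
cv2.imwrite("pics/p3.png",cv2.resize(s,(550,550),interpolation=cv2.INTER_CUBIC)[:,:,::-1])
E
```

```text
t 8.6333 tcp [473.76 204.16 105.13] yawy -89.97542746003369 zax [ 0.  0. -1.] F [-0.26  0.42  0.12] M [-0.03  0.03 -0.01] gap 42.7588447422028 grip 0.0 q [ 10.91  18.34 102.44   0.    59.13 100.88]
```

View pics/p3.png

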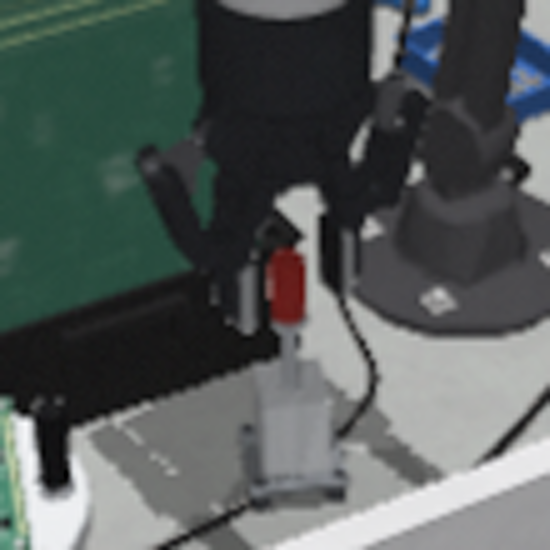

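```bash
python3 - <<'E'
from h import *
for z in(102,119,136):
    for p in((473.8,204.2),(473.3,202.6),(471,202.5)):
        print(z,p,(proj("scene",np.array([*p,z]))-[200,160]+.5)*5-.5)
s=cv2.cvtColor(env.get_image("scene"),cv2.COLOR_RGB2HSV)
m=((s[...,0]<8)|(s[...,0]>172))&(s[...,1]>140)&(s[...,2]>60);m[:200]=0;m[235:]=0;m[:,:245]=0;m[:,270:]=0
ys,xs=np.nonzero(m);print(len(xs),(np.array([xs.mean(),ys.mean()])-[200,160]+.5)*5-.5,xs.min(),xs.max(),ys.min(),ys.max())
E
```

```text
102 (473.8, 204.2) [283.14 313.5 ]
102 (473.3, 202.6) [286.71 313.04]
102 (471, 202.5) [289.25 315.73]
119 (473.8, 204.2) [282.69 284.55]
119 (473.3, 202.6) [286.29 284.09]
119 (471, 202.5) [288.87 286.76]
136 (473.8, 204.2) [282.23 254.98]
136 (473.3, 202.6) [285.87 254.53]
136 (471, 202.5) [288.47 257.17]
83 [287.18 285.13] 254 260 210 223
```

Emit:
send_rows:
  rows: [0,0,0,0,0.1,0,0.5,0,0,0,0,0.1,0,0.6,0,0,0,0,0.1,0,0.7,0,0,0,0,0.1,0,0.75,0,0,0,0,0.1,0,0.8,0,0,0,0,0.1,0,0.9,0,0,0,0,0.1,0,1,0,0,0,0,0.1,0,1,0,0,0,0,0.1,0,1,0,0,0,0,0.1,0,1]
  newtons: 60

```text
clock: 9.57
tcp_pos: [473.2, 202.9, 104.4]
eef_rot: [[1.0, -0.0, 0.0], [-0.0, -1.0, 0.0], [0.0, -0.0, -1.0]]
ft_force: [-0.0, 0.6, 2.0]
finger_gap: 14.8
grip_force: 58.4
```

```bash
python3 - <<'E'
from h import *
st()
E
```

```text
t 9.5667 tcp [473.17 202.9  104.42] yawy -90.0101422159729 zax [ 0.  0. -1.] F [-0.04  0.56  1.98] M [ 0.05  0.07 -0.02] gap 14.779556510910114 grip 58.398635387420654 q [ 10.78  18.34 102.56   0.    59.09 100.79]
```

Emit:
send_rows:
  rows: [0,0,0,0,0,-0.5,1,0,0,0,0,0,-1.5,1,0,0,0,0,0,-3,1,0,0,0,0,0,-4.5,1,0,0,0,0,0,-6,1,0,0,0,0,0,-7.5,1,0,0,0,0,0,-9,1,0,0,0,0,0,-10.5,1,0,0,0,0,0,-12,1,0,0,0,0,0,-12,1]

```text
clock: 10.4
tcp_pos: [474.6, 203.2, 228.1]
eef_rot: [[1.0, -0.0, 0.006], [-0.0, -1.0, 0.001], [0.006, -0.001, -1.0]]
ft_force: [-0.2, 0.3, -0.0]
finger_gap: 13.7
grip_force: 58.4
```

Emit:
send_rows:
  rows: [0,0,0,0.1,-2,0,1,0,0,0,0.3,-4.5,0,1,0,0,0,0.4,-7,0,1,0,0,0,0.5,-9.5,0,1,0,0,0,0.6,-12,0,1,0,0,0,0.8,-14.5,0,1,0,0,0,0.9,-17,0,1,0,0,0,1,-19.5,0,1,0,0,0,1.1,-21.5,0,1,0,0,0,1.2,-22.2,0,1]

```text
clock: 11.23
tcp_pos: [484.3, 427.3, 223.2]
eef_rot: [[1.0, 0.002, -0.001], [0.002, -1.0, 0.0], [-0.001, -0.0, -1.0]]
ft_force: [-0.9, 0.5, -0.3]
finger_gap: 14.2
grip_force: 58.6
```

Emit:
send_rows:
  rows: [0,0,0,0,0,0,1,0,0,0,0,0,0,1,0,0,0,0,0,0,1,0,0,0,0,0,0,1,0,0,0,0,0,0,1,0,0,0,0,0,0,1,0,0,0,0,0,0,1,0,0,0,0,0,0,1,0,0,0,0,0,0,1,0,0,0,0,0,0,1]

```text
clock: 12.07
tcp_pos: [485.1, 424.8, 224.4]
eef_rot: [[1.0, -0.0, 0.0], [-0.0, -1.0, 0.0], [0.0, -0.0, -1.0]]
ft_force: [0.5, -0.0, -1.2]
finger_gap: 14.6
grip_force: 58.6
```

```bash
python3 - <<'E'
from h import *
st()
im=env.get_image("scene");cv2.imwrite("pics/s4.png",im[:,:,::-1]);t=env.get_image("top");cv2.imwrite("pics/t4.png",t[:,:,::-1])
p=proj("scene",np.array([485,425,125.]));print(p)
a=cv2.resize(im[180:290,110:220],(550,550),interpolation=cv2.INTER_CUBIC)
cv2.imwrite("pics/p4.png",a[:,:,::-1])
E
```

```text
t 12.0667 tcp [485.14 424.81 224.35] yawy -90.0137371967626 zax [ 0.  0. -1.] F [ 0.51 -0.01 -1.16] M [ 0.01  0.01 -0.03] gap 14.648030186654333 grip 58.55553209781647 q [ 31.31  24.85  74.42  -0.    80.72 121.33]
[160.49 243.07]
```

View pics/p4.png

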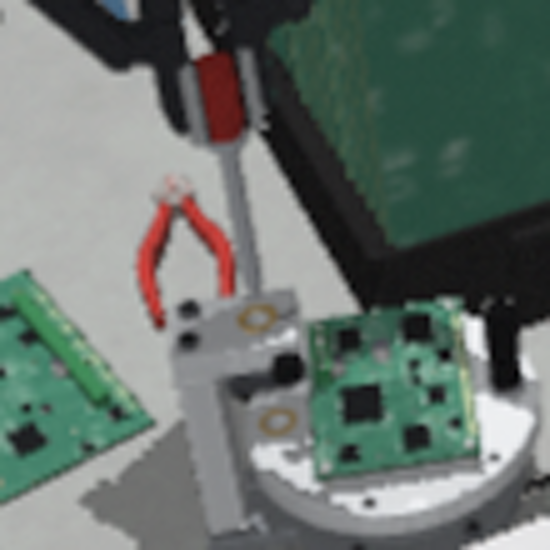

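The scene crop shows the pin upright above the bracket. Its tip is at about (253,295), the bracket bushing's rim at (257,318), and the table bushing at (278,420) below it.

```bash
python3 - <<'E'
from h import *
C=lambda p:(p-[110,180]+.5)*5-.5
U=lambda u,v:((u+.5)/5-.5+110,(v+.5)/5-.5+180)
x,y=485.14,424.81
for z in(256,222,218,136,125): print(z,C(proj("scene",np.array([x,y,z]))))
print("bush scene",onz("scene",U(257,318),125),"tb",onz("scene",U(278,420),65))
t=cv2.imread("pics/t4.png");print("top px of bush",proj("top",np.array([485.,425,125])))
# pin edges: shaft centre per row in the scene crop via gradient vs background
s=cv2.cvtColor(cv2.imread("pics/s4.png"),cv2.COLOR_BGR2GRAY).astype(int)
for v in range(210,242,3): print(v,s[v,148:170])
E
```

```text
256 [203.9   59.42]
222 [218.04 130.99]
218 [219.65 139.18]
136 [250.86 297.16]
125 [254.78 317.01]
bush scene [484.09 424.18 125.  ] tb [484.72 423.68  65.  ]
top px of bush [140.31 196.83]
210 [184 184 184 169 148 131 118 115 109 108 159 183 183 181 180 145  77  21
  20  23  21  20]
213 [185 185 185 184 184 174 140 117 113 100 154 180 179 178 179 179 180 128
  43  25  20  22]
216 [173 184 185 183 183 183 162 128 116 109 115 161 181 180 179 181 181 180
 180 120  21  19]
219 [103 159 182 183 184 183 183 146 117 115 105 148 178 181 180 179 180 180
 179 179 149  81]
222 [ 98  97 145 176 183 182 182 156 125 116 112 119 161 180 180 181 183 182
 183 180 180 179]
225 [ 92  72  92 101  99 122 159 178 150 120 117 106 130 169 181 182 182 183
 182 180 180 180]
228 [180 159 118  78  83 102 105 109 135 129 117 112 105 155 183 183 183 183
 181 181 181 181]
231 [176 177 179 179 152 113 102 101 102 122 124 115 107 116 161 180 179 181
 183 182 180 180]
234 [179 178 179 179 180 136  98 100  75 128 132 116 113  99 152 179 180 181
 181 181 182 179]
237 [179 182 182 181 181 151 115 103  73 146 164 136 115 104 149 173 169 167
 168 163 159 175]
240 [ 70 128 158 160 159 159 159 160 154 150 138 124 120 120 121 120 121 126
 127 128 123 141]
```

Emit:
send_rows:
  rows: [0,0,0,0,-0.05,0.3,1,0,0,0,0,-0.05,0.6,1,0,0,0,0,-0.05,0.9,1,0,0,0,0,-0.05,1.2,1,0,0,0,0,-0.05,1.5,1,0,0,0,0,-0.05,1.8,1,0,0,0,0,-0.05,2.1,1,0,0,0,0,-0.05,2.4,1,0,0,0,0,-0.05,2.4,1,0,0,0,0,-0.05,2.4,1]

```text
clock: 13.0
tcp_pos: [485.0, 425.3, 200.0]
eef_rot: [[1.0, -0.0, -0.0], [-0.0, -1.0, -0.0], [-0.0, 0.0, -1.0]]
ft_force: [-1.0, -0.1, -0.9]
finger_gap: 14.5
grip_force: 58.6
```

```bash
python3 - <<'E'
from h import *
st()
im=env.get_image("scene");a=cv2.resize(im[180:290,110:220],(550,550),interpolation=cv2.INTER_CUBIC)
cv2.imwrite("pics/p5.png",a[:,:,::-1])
E
```

```text
t 13.0 tcp [485.02 425.29 200.05] yawy -90.01409092291334 zax [-0. -0. -1.] F [-1.05 -0.14 -0.92] M [-0.08  0.01 -0.03] gap 14.513411142929415 grip 58.555997014045715 q [ 31.35  25.74  76.46   0.    77.83 121.37]
```

View pics/p5.png

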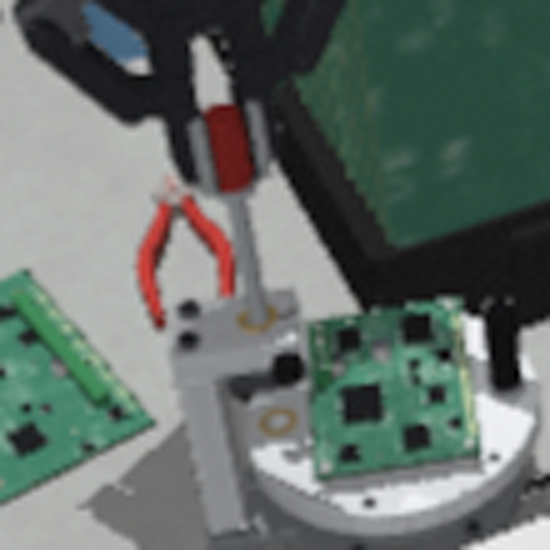

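The tip is inside the bracket's bushing, at about (258,318), and the forces are small. I'll continue down.

Emit:
send_rows:
  rows: [0,0,0,0,0,0.3,1,0,0,0,0,0,0.6,1,0,0,0,0,0,0.9,1,0,0,0,0,0,1.2,1,0,0,0,0,0,1.5,1,0,0,0,0,0,1.8,1,0,0,0,0,0,2.1,1,0,0,0,0,0,2.4,1,0,0,0,0,0,2.7,1,0,0,0,0,0,3,1]

```text
clock: 13.88
tcp_pos: [485.1, 425.4, 170.0]
eef_rot: [[1.0, -0.0, -0.0], [-0.0, -1.0, -0.0], [-0.0, 0.0, -1.0]]
ft_force: [0.1, 0.1, -0.7]
finger_gap: 14.5
grip_force: 58.6
```

```bash
python3 - <<'E'
from h import *
st()
E
```

```text
t 13.8833 tcp [485.1  425.35 169.99] yawy -90.0109606765765 zax [-0. -0. -1.] F [ 0.07  0.14 -0.66] M [0.06 0.01 0.01] gap 14.469704649978528 grip 58.555601835250854 q [ 31.36  26.95  78.85  -0.    74.2  121.37]
```

Emit:
send_rows:
  rows: [0,0,0,0,0,0.3,1,0,0,0,0,0,0.6,1,0,0,0,0,0,0.9,1,0,0,0,0,0,1.2,1,0,0,0,0,0,1.5,1,0,0,0,0,0,1.7,1,0,0,0,0,0,1.9,1,0,0,0,0,0,2.1,1,0,0,0,0,0,2.3,1,0,0,0,0,0,2.5,1]

```text
clock: 14.72
tcp_pos: [485.2, 425.4, 145.2]
eef_rot: [[1.0, -0.0, 0.0], [-0.0, -1.0, 0.0], [0.0, -0.0, -1.0]]
ft_force: [-0.8, -0.3, -0.3]
finger_gap: 14.0
grip_force: 58.6
```

```bash
python3 - <<'E'
from h import *
st()
E
```

```text
t 14.7167 tcp [485.18 425.4  145.21] yawy -90.01383373799429 zax [ 0.  0. -1.] F [-0.81 -0.32 -0.32] M [-0.02 -0.05 -0.02] gap 14.005638470312572 grip 58.55634927749634 q [ 31.36  28.09  80.64   0.    71.26 121.37]
```

Emit:
send_rows:
  rows: [0,0,0,0,0,0.2,1,0,0,0,0,0,0.4,1,0,0,0,0,0,0.6,1,0,0,0,0,0,0.8,1,0,0,0,0,0,1,1,0,0,0,0,0,1.15,1,0,0,0,0,0,1.25,1,0,0,0,0,0,1.35,1,0,0,0,0,0,1.4,1,0,0,0,0,0,1.45,1]

```text
clock: 15.55
tcp_pos: [485.2, 425.4, 131.6]
eef_rot: [[1.0, -0.0, 0.001], [-0.0, -1.0, 0.0], [0.001, -0.0, -1.0]]
ft_force: [-1.3, -1.7, 6.2]
finger_gap: 14.1
grip_force: 59.3
```

```bash
python3 - <<'E'
from h import *
st()
im=env.get_image("scene");a=cv2.resize(im[180:290,110:220],(550,550),interpolation=cv2.INTER_CUBIC)
cv2.imwrite("pics/p6.png",a[:,:,::-1])
E
```

```text
t 15.55 tcp [485.22 425.42 131.58] yawy -90.00994365946337 zax [ 0.  0. -1.] F [-1.25 -1.74  6.15] M [-0.29  0.37  0.03] gap 14.079446457953452 grip 59.326629638671875 q [ 31.36  28.75  81.58  -0.    69.64 121.37]
```

View pics/p6.png

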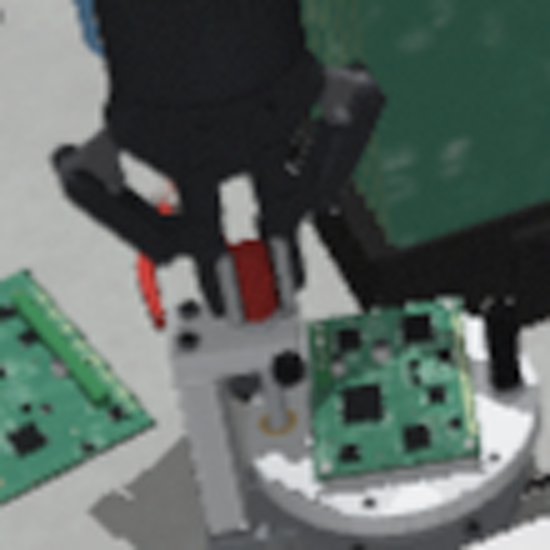

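The pin passes through both bushings, the table one at (278,420). The collar is on the bracket and the contact force is rising. I'll add a small press and let it settle.

Emit:
send_rows:
  rows: [0,0,0,0,0,0.05,1,0,0,0,0,0,0.1,1,0,0,0,0,0,0.1,1,0,0,0,0,0,0.1,1,0,0,0,0,0,0.1,1,0,0,0,0,0,0.1,1,0,0,0,0,0,0.1,1,0,0,0,0,0,0.1,1,0,0,0,0,0,0.1,1,0,0,0,0,0,0.1,1]

```text
clock: 16.43
tcp_pos: [485.3, 425.5, 131.6]
eef_rot: [[1.0, 0.0, 0.001], [0.0, -1.0, 0.001], [0.001, -0.001, -1.0]]
ft_force: [-3.1, -1.4, 8.2]
finger_gap: 14.3
grip_force: 59.6
```

```bash
python3 - <<'E'
from h import *
st()
s=env.sense()
if s["ft_force"][2]>5 and abs(s["tcp_pos"][2]-131.4)<2 and s["grip_force"]>20: print(env.job_done())
E
```

```text
t 16.4333 tcp [485.28 425.46 131.59] yawy -89.99933005976068 zax [ 0.  0. -1.] F [-3.06 -1.4   8.25] M [-0.4   0.52  0.  ] gap 14.319175913903491 grip 59.59380090236664 q [ 31.36  28.73  81.61  -0.01  69.57 121.36]
the job is handed in; nothing more can be done
None
```

I handed the job in at 16.4 s: the turntable is against its stop and the lock pin is through both bushings with its collar on the bracket, still gripped at about 60 N; the hand-in returned no verdict.

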